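# Pack seven oil sample bottles into the round tin

## Robot

A 6-joint arm with a two-finger parallel gripper is mounted at the origin on a cart in front of the work surface, level with it; the furniture and walls round the work are solid. World frame = base frame: x ahead of the robot, y to its left, z up, the work surface at z = 0. Lengths are in m, angles in rad, forces in N, time in s.
With the tool pointing down it reaches from about 0.425 to 0.95 m from the base axis. Payload 3.5 kg.
Tool frame: the origin (TCP) lies at the very end of the fingers, on their centre line; the grasp point (between the pads) lies 19 mm behind it (grip_depth is the distance from the TCP to the grasp point, in m); x points along the fingers, z is the direction in which the jaws open and shut, and the axes are right-handed (so a half turn about x gives the same grasp; the last joint's range is limited). The gripper opens to 85 mm and grips with 20 to 120 N. Pads are 22 mm wide; open, the fingers measure 114 mm over their backs; the gripper's body (76 mm by 85 mm) begins 54 mm behind the grasp point. The pads swing forward as they close: fully open they stand 13 mm farther back than shut.
Start: joints at [-1.424, 0.286, 1.577, -0, 1.279, -0.15], TCP at [0.197, -0.645, 0.202] pointing down, gripper open.
Joint ranges: [-2.77, 2.77], [-0.9, 2.22], [0.21, 2.48], [-1.53, 4.67], [0.24, 2.81], [-2.84, 2.84]. Speed limits (rad/s): [2.79, 2.79, 3.14, 3.14, 3.14, 3.14].

## Interface

Orientations are given as a unit quaternion [x, y, z, w].
In Python, from plant import get_state, read_camera, calibration, sign_off, recognise, grip_depth gives the robot as it stands. The module is installed in compiled form; this text tells all that it offers.
- The arm moves only by the tool servo_tool, never from a script. Its argument "deltas" is a list that holds one entry, the list of rows, each a list of 4 numbers: the shift along the world's x, y, z scaled (see below), then the turn about the world's z scaled (see below). In form: [[[tx, ty, tz, spin], ...]]. A call has exactly 5 rows; each row is the pose to reach, as a shift and turn from the pose commanded when the call began; what a row does not reach only later rows make up. The controller multiplies each number of a shift by 10 cm and each number of a turn by 90 degrees. A row lasts 1/10 s, in which the tool goes at most 50 mm and 8.59 degrees, less where a joint would pass 70% of its speed; a pose out of reach is approached as far as the arm can. A call with a number of a shift or a turn outside -1 to 1 is refused whole. A call with a gripper value outside its range is refused whole. "claw" is the gripper's target within -1 to 1 (fully open at 1, half-way at 0, shut at -1), set as the call begins (left out, the last holds). The fingers move at their own pace and stop on an object; "force" is the grip in N (left out, the last holds). Time passes only in rows, so rows that repeat a pose let the fingers close, or fill a call up. It gives the time, the measured TCP pose, the force and the opening at its end, in the units of the state.
- get_state(): the state, without advancing time (a new reading comes with each control period).
- read_camera(name): name is "side" or "top"; returns the picture (420x560x3 uint8, blue, green, red); there is no depth.
- calibration(name): a dict with "intrinsics" (3x3 intrinsics, pixels), "dist" ([k1, k2, p1, p2, k3] as OpenCV has them; the pictures are not rectified), "R" (3x3) and "t" (3): a world point X has camera coordinates R X + t. Camera axes: x right, y down, z forward; pixel columns grow to the right and rows downward; lengths in m; the calibration is good to about 2 mm. A picture is of the moment at which its call begins. calibration takes no time and is no camera call.
- sign_off(): hands the job in, once; it reports no verdict.
Trained networks look in the newest picture that a camera, given by its name, has taken for a name from the list of things; names that differ only in an ending like _2 or _b are one class to them, and where a whole thing is asked for, a point or a joint stands for the part that bears it (a point fixed in the world has none). Each returns a list of dicts, best first, with "p" (0 to 1); they miss things now and then, are a little off and sometimes report something else, mostly with a low value. They report only what shows in the picture. A call takes as long as a camera call.
- recognise(camera, query): "at" ([x, y, z] in m, in world coordinates, good to about 4 mm: the middle of the surface that is visible of it).
The state is a dict: "time": time; "qpos": joint angles; "dq": joint speeds; "joint_efforts": joint torques, N m; "eef_pos": TCP position; "tcp_rot": TCP orientation; "contact_force": force on the tool from outside, world axes, zero at the start; "wrist_torque": the same for the moment, N m; "opening": opening from 0.0 (shut) to 1.0 (fully open).
Only numpy, scipy, OpenCV 4.12 (cv2) and the standard library are available. Lean on these libraries where they do the work, as an engineer would, in place of code of your own. Each camera call takes 0.05 s, during which the arm holds its last target. There are 200 camera calls.

## Task

Pack the two sample bottles from the bench into the round tin for the trip to the lab: all seven bottles must end standing upright and flat on the tin's floor, which they do only as one in the middle with six close round it, so the one that stands loose in the tin has to be nested against its neighbours to make room for them. Lower the bottles in without dropping or tipping them, and leave the tin and the other things on the bench where they stand.

Things in the scene. Friction and masses are not known exactly. Their poses are not given: they have to be found in the camera images.
- tin: Loose round tin of bare metal, 0.6 kg, a wire handle folded down round its outside: 161 mm wide inside, 178 mm over all, rim 62 mm high, floor 3 mm thick. Origin: centre of its underside, z up. Seven bottles fit only as one in the middle and six round it (about 53 mm from the middle, 60 degrees apart), with 5 mm of play across the pack.
- bottle_0: One of 7 like oil sample bottles, upright: round body 52 mm wide to 56 mm up (lowest 6 mm taper to a 43 mm foot), shoulder sloping in to a 23 mm neck at 70 mm, black cap 26 mm wide from 76 to 104 mm (top): grip there; 0.1 to 0.16 kg. Origin: centre of underside. Starts in the tin: of bottle_0 to bottle_4, in any order, four are nested along the wall and one stands loose in the room left.
- bottle_1: One of 7 like oil sample bottles, upright: round body 52 mm wide to 56 mm up (lowest 6 mm taper to a 43 mm foot), shoulder sloping in to a 23 mm neck at 70 mm, black cap 26 mm wide from 76 to 104 mm (top): grip there; 0.1 to 0.16 kg. Origin: centre of underside. Starts in the tin: of bottle_0 to bottle_4, in any order, four are nested along the wall and one stands loose in the room left.
- bottle_2: One of 7 like oil sample bottles, upright: round body 52 mm wide to 56 mm up (lowest 6 mm taper to a 43 mm foot), shoulder sloping in to a 23 mm neck at 70 mm, black cap 26 mm wide from 76 to 104 mm (top): grip there; 0.1 to 0.16 kg. Origin: centre of underside. Starts in the tin: of bottle_0 to bottle_4, in any order, four are nested along the wall and one stands loose in the room left.
- bottle_3: One of 7 like oil sample bottles, upright: round body 52 mm wide to 56 mm up (lowest 6 mm taper to a 43 mm foot), shoulder sloping in to a 23 mm neck at 70 mm, black cap 26 mm wide from 76 to 104 mm (top): grip there; 0.1 to 0.16 kg. Origin: centre of underside. Starts in the tin: of bottle_0 to bottle_4, in any order, four are nested along the wall and one stands loose in the room left.
- bottle_4: One of 7 like oil sample bottles, upright: round body 52 mm wide to 56 mm up (lowest 6 mm taper to a 43 mm foot), shoulder sloping in to a 23 mm neck at 70 mm, black cap 26 mm wide from 76 to 104 mm (top): grip there; 0.1 to 0.16 kg. Origin: centre of underside. Starts in the tin: of bottle_0 to bottle_4, in any order, four are nested along the wall and one stands loose in the room left.
- bottle_5: One of 7 like oil sample bottles, upright: round body 52 mm wide to 56 mm up (lowest 6 mm taper to a 43 mm foot), shoulder sloping in to a 23 mm neck at 70 mm, black cap 26 mm wide from 76 to 104 mm (top): grip there; 0.1 to 0.16 kg. Origin: centre of underside. Starts on the bench, left or right of the tin.
- bottle_6: One of 7 like oil sample bottles, upright: round body 52 mm wide to 56 mm up (lowest 6 mm taper to a 43 mm foot), shoulder sloping in to a 23 mm neck at 70 mm, black cap 26 mm wide from 76 to 104 mm (top): grip there; 0.1 to 0.16 kg. Origin: centre of underside. Starts on the bench, left or right of the tin.
- brown_jar: Bystander: brown jar with a metal lid, 55 mm wide, 87 mm high, on the right; origin at the centre of its underside.
- ptfe_tape: Bystander: white roll of thread tape lying flat, 52 mm wide, 12 mm high, at the left; origin at the centre of its underside.
- marker_pen: Bystander: black marker pen lying at the front edge of the bench, 136 mm long (its y axis), 17 mm thick; origin at the centre of its underside.

How it is judged:
At the end, for the whole second after the job is handed in: All seven bottles stand in the tin within 60 mm of its middle, undersides within 4 mm of its floor, upright within 4 degrees, at rest; the tin is upright within 2 degrees and less than 4 cm from its start; jar, tape and pen are less than 3 cm from theirs (z of each of bottle_0, bottle_1, bottle_2, bottle_3, bottle_4, bottle_5, bottle_6 in the frame of tin below 0.007 m and horizontal distance between each of bottle_0, bottle_1, bottle_2, bottle_3, bottle_4, bottle_5, bottle_6 and tin below 0.06 m and angle between each of bottle_0, bottle_1, bottle_2, bottle_3, bottle_4, bottle_5, bottle_6's own z axis and vertical below 0.07 rad and linear speed of each of bottle_0, bottle_1, bottle_2, bottle_3, bottle_4, bottle_5, bottle_6 below 0.02 m/s and angle between tin's own z axis and vertical below 0.04 rad and distance of tin from where it was at the start of the episode below 0.04 m and distance of each of brown_jar, ptfe_tape, marker_pen from where it was at the start of the episode below 0.03 m); the robot touches nothing.
It fails at once if a sample bottle is tipped more than 35 degrees (angle between any of bottle_0, bottle_1, bottle_2, bottle_3, bottle_4, bottle_5, bottle_6's own z axis and vertical above 0.61 rad).
It fails at once if a sample bottle is let go in mid air and falls (faster than 0.7 m/s, a drop of about 25 mm, with no finger on it) ((linear speed of bottle_0 above 0.7 m/s and contact force between the fingers and bottle_0 below 0.1 N) or (linear speed of bottle_1 above 0.7 m/s and contact force between the fingers and bottle_1 below 0.1 N) or (linear speed of bottle_2 above 0.7 m/s and contact force between the fingers and bottle_2 below 0.1 N) or (linear speed of bottle_3 above 0.7 m/s and contact force between the fingers and bottle_3 below 0.1 N) or (linear speed of bottle_4 above 0.7 m/s and contact force between the fingers and bottle_4 below 0.1 N) or (linear speed of bottle_5 above 0.7 m/s and contact force between the fingers and bottle_5 below 0.1 N) or (linear speed of bottle_6 above 0.7 m/s and contact force between the fingers and bottle_6 below 0.1 N)).
It fails at once if the tin is shoved more than 4 cm (distance of tin from where it was at the start of the episode above 0.04 m).
It fails at once if the jar, the tape roll or the pen is moved more than 3 cm (distance of any of brown_jar, ptfe_tape, marker_pen from where it was at the start of the episode above 0.03 m).
It also fails if it takes over 61 s, if anything falls off the work surface, if the arm or the gripper's body presses on something with over 40 N, if the wrist force passes 120 N, or if a joint passes its speed limit or range.

## Working session

There is one attempt and no reset: what is moved stays moved. The work goes in short steps, Python scripts to look and compute and a tool call to move; the robot and the scene stay as the last step left them, time stands still between calls to the robot, and variables do not carry over. Pictures are saved under pics/ and viewed, about 8 in all and at most 12, crops included, and the job is handed in when it is done.

Besides the shell and the picture viewer there is one more tool, called as name(argument=value, ...), one argument or row to a line, values as JSON. servo_tool: Moves the arm, as the interface text tells. Its arguments: {"type":"object","properties":{"deltas":{"type":"array"},"claw":{"type":"number"},"force":{"type":"number"}},"required":["deltas"]}

```bash
mkdir -p pics && python3 - <<'E'
from plant import *
import cv2,numpy as np
s=get_state();print({k:np.round(v,3) for k,v in s.items()}, grip_depth if not callable(grip_depth) else grip_depth())
for c in("top","side"):
    im=read_camera(c);cv2.imwrite(f"pics/{c}0.png",im)
    k=calibration(c);print(c,np.round(k["intrinsics"],1).tolist(),np.round(-k["R"].T@k["t"],3),np.round(k["R"],3).tolist())
    for q in("bottle_0","tin","brown_jar","ptfe_tape","marker_pen"):
        print(q,[(np.round(d["at"],3).tolist(),round(d["p"],2)) for d in recognise(c,q)])
E
```

```text
{'time': np.float64(0.0), 'qpos': array([-1.424,  0.287,  1.578, -0.   ,  1.279, -0.15 ]), 'dq': array([ 0.001,  0.001,  0.002,  0.   ,  0.002, -0.001]), 'joint_efforts': array([-0.0000e+00, -4.0598e+01, -2.9263e+01, -0.0000e+00,  6.0000e-03,
        0.0000e+00]), 'eef_pos': array([ 0.197, -0.645,  0.2  ]), 'tcp_rot': array([ 0.421,  0.569, -0.42 ,  0.568]), 'contact_force': array([ 0.629, -0.057, -0.519]), 'wrist_torque': array([0.009, 0.004, 0.011]), 'opening': np.float64(0.998)} 0.0187
top [[397.7, 0.0, 275.0], [0.0, 397.7, 207.9], [0.0, 0.0, 1.0]] [0.419 0.009 1.148] [[-0.026, -1.0, 0.002], [-0.998, 0.026, -0.063], [0.063, -0.004, -0.998]]
bottle_0 [([0.557, 0.054, 0.071], 0.9), ([0.496, -0.303, 0.064], 0.86), ([0.477, 0.008, 0.067], 0.85), ([0.547, 0.001, 0.066], 0.73), ([0.512, 0.085, 0.069], 0.71), ([0.493, 0.264, 0.066], 0.66)]
tin [([0.506, 0.03, 0.004], 0.78), ([0.478, 0.007, 0.066], 0.35)]
brown_jar [([0.501, -0.39, 0.09], 0.72)]
ptfe_tape [([0.482, 0.409, 0.008], 0.8)]
marker_pen [([0.393, 0.199, 0.016], 0.54)]
side [[382.2, 0.0, 276.9], [0.0, 382.2, 214.9], [0.0, 0.0, 1.0]] [0.063 1.047 0.482] [[-0.927, -0.374, -0.012], [-0.13, 0.351, -0.927], [0.351, -0.858, -0.374]]
bottle_0 [([0.484, 0.285, 0.051], 0.9), ([0.557, 0.071, 0.077], 0.71), ([0.473, 0.018, 0.082], 0.58), ([0.493, -0.295, 0.047], 0.53), ([0.538, 0.01, 0.087], 0.5), ([0.462, 0.078, 0.072], 0.48), ([0.51, 0.097, 0.076], 0.47)]
tin [([0.479, 0.101, 0.036], 0.83), ([0.494, -0.296, 0.045], 0.24)]
brown_jar [([0.484, -0.379, 0.062], 0.51)]
ptfe_tape [([0.474, 0.418, 0.013], 0.77)]
marker_pen [([0.386, 0.213, 0.014], 0.43)]
```

```bash
python3 -c "
import cv2,numpy as np
a=cv2.imread('pics/top0.png');cv2.imwrite('pics/t.png',a)"
```

```text
(no output)
```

View pics/top0.png

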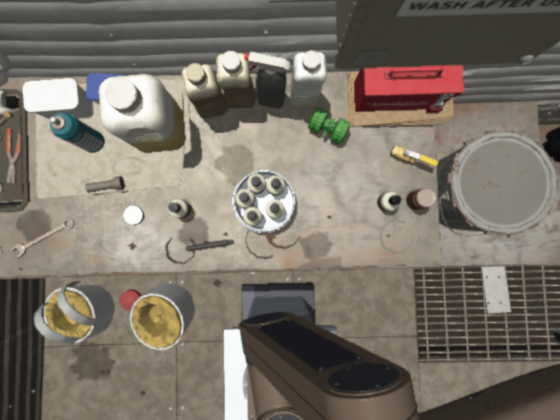

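View pics/side0.png

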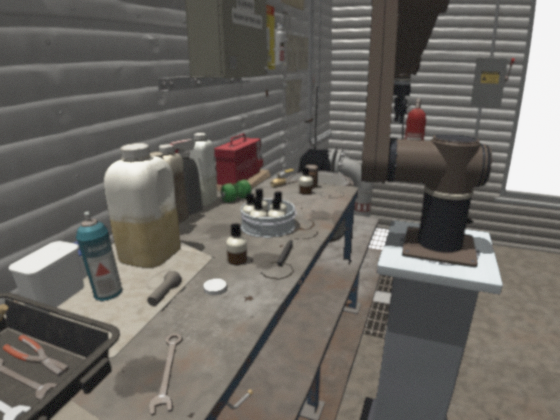

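```bash
cat > h.py <<'E'
from plant import *
import cv2,numpy as np
def cal(c):
    k=calibration(c);return [np.array(k[x],float) for x in("intrinsics","dist","R","t")]
def proj(c,X):
    K,d,R,t=cal(c);return cv2.projectPoints(np.array(X,float).reshape(-1,3),cv2.Rodrigues(R)[0],t,K,d)[0][:,0]
def back(c,uv,z):
    K,d,R,t=cal(c);n=cv2.undistortPoints(np.array(uv,float).reshape(-1,1,2),K,d)[:,0]
    r=np.c_[n,np.ones(len(n))]@R;o=-R.T@t
    return o+r*((z-o[2])/r[:,2])[:,None]
def caps(im,c="top",box=None,thr=60,z=0.09):
    g=im.max(2).astype(np.uint8);m=(g<thr).astype(np.uint8)
    if box is not None:
        b=np.zeros_like(m);x0,y0,x1,y1=box;b[y0:y1,x0:x1]=1;m&=b
    n,_,st,ce=cv2.connectedComponentsWithStats(m)
    return [(ce[i].round(1).tolist(),int(st[i,4]),st[i,:4].tolist(),back(c,ce[i],z)[0].round(4).tolist()) for i in range(1,n) if st[i,4]>=15]
E
python3 - <<'E'
from h import *
im=cv2.imread('pics/top0.png')
for b in((225,165,305,240),(165,190,195,225),(375,185,405,215)):
    for r in caps(im,box=b):print(r)
c=cv2.resize(im[165:240,225:305],None,fx=7,fy=7,interpolation=cv2.INTER_CUBIC)
s=cv2.imread('pics/side0.png')[175:245,225:315];s=cv2.resize(s,None,fx=7,fy=7,interpolation=cv2.INTER_CUBIC)[:490,:240*1]
cv2.imwrite('pics/c0.png',c)
E
```

```text
([177.9, 208.6], 17, [176, 205, 4, 7], [0.4899, 0.2627, 0.09])
([188.2, 210.7], 33, [184, 205, 7, 13], [0.4837, 0.2356, 0.09])
([394.5, 200.0], 76, [389, 196, 12, 9], [0.4983, -0.3138, 0.09])
([380.3, 205.8], 18, [378, 201, 7, 10], [0.4836, -0.2755, 0.09])
```

View pics/c0.png

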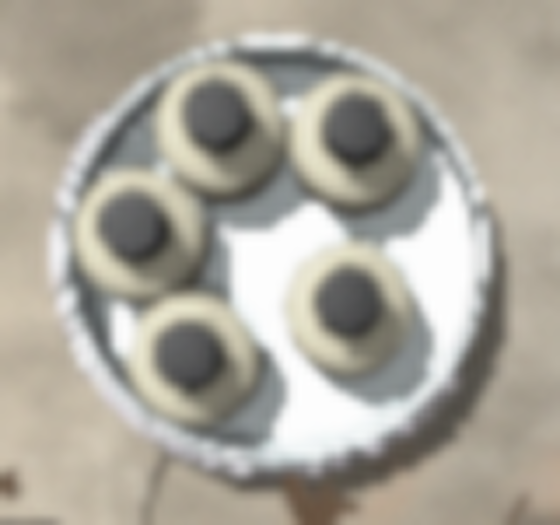

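```bash
cat >> h.py <<'E'
def dark(im,uv,r=8,z=0.104,show=False):
    "cap centre near pixel uv: weighted centroid of the dark blob"
    u,v=np.round(uv).astype(int);f=8
    p=cv2.resize(im[v-r:v+r+1,u-r:u+r+1].max(2),None,fx=f,fy=f,interpolation=cv2.INTER_CUBIC)
    m=(p<110).astype(np.uint8);n,l,st,ce=cv2.connectedComponentsWithStats(m)
    i=l[p.shape[0]//2,p.shape[1]//2]
    if i==0:i=1+np.argmin(np.linalg.norm(ce[1:]-p.shape[0]/2,axis=1))
    c=(ce[i]+.5)/f-.5+[u-r,v-r]
    return c,st[i,2:4]/f,back("top",c,z)[0]
E
python3 - <<'E'
from h import *
im=cv2.imread('pics/top0.png')
B=[]
for p in((217,117),(356,130),(134,229),(190,355),(350,302)):
    c,wh,X=dark(im,np.array(p)/7+[225-.43,165-.43],r=7,z=.1);B.append(X);print(c.round(1),wh.round(1),X.round(4))
for p in((178,208),(393,201)):
    c,wh,X=dark(im,p,z=.1);print(c.round(1),wh.round(1),X.round(4))
T=back("top",[(271/7+224.6,258/7+164.6)],.055)[0];print("tin",T)
for X in B:print((X-T)[:2].round(4),np.hypot(*(X-T)[:2]).round(4),np.degrees(np.arctan2(*(X-T)[1::-1])).round(1))
print([np.linalg.norm(B[i]-B[j]).round(4) for i,j in((1,0),(0,2),(2,3),(4,1),(4,3),(4,0),(4,2))])
from scipy.optimize import least_squares
P=np.array(B)[:4,:2];f=least_squares(lambda c:np.linalg.norm(P-c,axis=1)-.0535,T[:2]);print(f.x,f.fun)
# rim check overlay
o=cv2.resize(im[165:240,225:305],None,fx=7,fy=7,interpolation=cv2.INTER_CUBIC)
a=np.linspace(0,2*np.pi,90)
for C,col in((T[:2],(0,0,255)),(f.x,(0,255,0))):
  for R,z in((.0845,.062),(.078,.003)):
    for q in proj("top",np.c_[C[0]+R*np.cos(a),C[1]+R*np.sin(a),0*a+z]):cv2.circle(o,tuple(int(x) for x in (q-[224.57,164.57])*7),1,col,-1)
for X in B:
  for R,z in((.013,.104),(.026,.056)):
    for q in proj("top",np.c_[X[0]+R*np.cos(a),X[1]+R*np.sin(a),0*a+z+.003]):cv2.circle(o,tuple(int(x) for x in (q-[224.57,164.57])*7),1,(255,0,0),-1)
cv2.imwrite('pics/c1.png',o)
E
```

```text
[256.3 182. ] [ 9.2 10.4] [0.5546 0.0524 0.1   ]
[276. 184.] [ 9.6 10.6] [5.481e-01 4.000e-04 1.000e-01]
[244.5 197.9] [10.   9.9] [0.5133 0.0846 0.1   ]
[252.3 216.1] [9.8 9.8] [0.4646 0.065  0.1   ]
[275.  208.5] [ 9.5 10.1] [0.4831 0.0048 0.1   ]
[175.3 207.7] [11.9  9.5] [0.492 0.267 0.1  ]
[394.7 200.2] [13.4 10.9] [ 0.497  -0.3113  0.1   ]
tin [0.50608246 0.03628478 0.055     ]
[0.0485 0.0161] 0.0511 18.4
[ 0.042  -0.0359] 0.0552 -40.5
[0.0072 0.0483] 0.0488 81.6
[-0.0415  0.0287] 0.0504 145.3
[-0.023  -0.0315] 0.039 -126.1
[np.float64(0.0524), np.float64(0.0524), np.float64(0.0524), np.float64(0.0652), np.float64(0.063), np.float64(0.0859), np.float64(0.0853)]
[0.50538983 0.0315458 ] [-9.19343641e-05 -6.44079151e-04  1.38489833e-04 -7.56857432e-04]
```

View pics/c1.png

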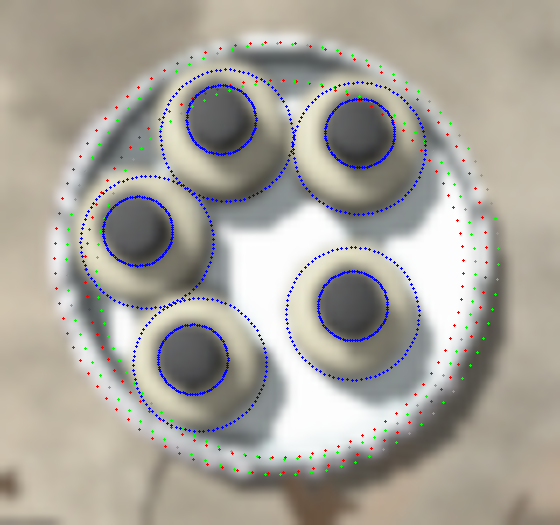

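servo_tool(
  deltas=[
    [[0, 0.2, 0, 0.09], [0, 0.4, 0, 0.18], [0, 0.6, 0, 0.28], [0, 0.8, 0, 0.37], [0, 1, 0, 0.46]],
  ],
  claw=0.15,
  force=40,
)

```text
time: 1.1
eef_pos: [0.1974, -0.5447, 0.2019]
tcp_rot: [0.19, 0.681, -0.191, 0.681]
contact_force: [0.8, 1.9, 0.6]
opening: 0.577
```

servo_tool(
  deltas=[
    [[0.1, 0.2, 0, 0.09], [0.2, 0.4, 0, 0.18], [0.3, 0.6, 0, 0.28], [0.4, 0.8, 0, 0.37], [0.5, 1, 0, 0.46]],
  ],
)

```text
time: 1.6
eef_pos: [0.2478, -0.4447, 0.2021]
tcp_rot: [-0.063, 0.704, 0.062, 0.704]
contact_force: [-0.3, -0.6, 0.4]
opening: 0.576
```

servo_tool(
  deltas=[
    [[0.16, 0.2, 0, 0.09], [0.32, 0.4, 0, 0.18], [0.48, 0.6, 0, 0.28], [0.64, 0.8, 0, 0.37], [0.8, 1, 0, 0.47]],
  ],
)

```text
time: 2.1
eef_pos: [0.328, -0.3447, 0.2021]
tcp_rot: [-0.31, 0.635, 0.31, 0.635]
contact_force: [0.0, -0.2, 0.3]
opening: 0.573
```

servo_tool(
  deltas=[
    [[0.14, 0.2, 0, 0], [0.28, 0.4, 0, 0], [0.42, 0.6, 0, 0], [0.56, 0.8, 0, 0], [0.7, 1, 0, 0]],
  ],
)

```text
time: 2.6
eef_pos: [0.398, -0.2446, 0.2021]
tcp_rot: [-0.309, 0.636, 0.308, 0.636]
contact_force: [-0.1, -0.5, -1.0]
opening: 0.572
```

servo_tool(
  deltas=[
    [[0.12, 0.2, 0, 0], [0.24, 0.4, 0, 0], [0.36, 0.6, 0, 0], [0.48, 0.8, 0, 0], [0.6, 1, 0, 0]],
  ],
)

```text
time: 3.1
eef_pos: [0.4579, -0.1446, 0.2021]
tcp_rot: [-0.309, 0.636, 0.308, 0.636]
contact_force: [-0.8, -0.1, -0.1]
opening: 0.575
```

servo_tool(
  deltas=[
    [[0.05, 0.2, 0, 0], [0.1, 0.4, 0, 0], [0.15, 0.6, 0, 0], [0.2, 0.8, 0, 0], [0.26, 1, 0, 0]],
  ],
)

```text
time: 3.6
eef_pos: [0.4836, -0.0446, 0.2021]
tcp_rot: [-0.308, 0.636, 0.308, 0.636]
contact_force: [0.3, 0.1, -0.2]
opening: 0.572
```

servo_tool(
  deltas=[
    [[0, 0.2, 0, 0], [0, 0.4, 0, 0], [0, 0.5, 0, 0], [0, 0.5, 0, 0], [0, 0.5, 0, 0]],
  ],
)

```text
time: 4.1
eef_pos: [0.4835, 0.0042, 0.2019]
tcp_rot: [-0.309, 0.636, 0.308, 0.636]
contact_force: [-1.1, -0.2, -0.1]
opening: 0.572
```

servo_tool(
  deltas=[
    [[0, 0, -0.2, 0], [0, 0, -0.4, 0], [0, 0, -0.6, 0], [0, 0, -0.8, 0], [0, 0, -1, 0]],
  ],
)

```text
time: 4.6
eef_pos: [0.4836, 0.0034, 0.1012]
tcp_rot: [-0.308, 0.637, 0.308, 0.637]
contact_force: [0.9, -0.5, -0.3]
opening: 0.576
```

servo_tool(
  deltas=[
    [[0, 0, -0.1, 0], [0, 0, -0.2, 0], [0, 0, -0.24, 0], [0, 0, -0.24, 0], [0, 0, -0.24, 0]],
  ],
)

```text
time: 5.1
eef_pos: [0.4841, 0.0044, 0.0786]
tcp_rot: [-0.309, 0.636, 0.308, 0.637]
contact_force: [0.2, 0.3, 1.4]
opening: 0.574
```

servo_tool(
  deltas=[
    [[0, 0, 0, 0], [0, 0, 0, 0], [0, 0, 0, 0], [0, 0, 0, 0], [0, 0, 0, 0]],
  ],
  claw=-1,
)

```text
time: 5.6
eef_pos: [0.4835, 0.0045, 0.0779]
tcp_rot: [-0.308, 0.636, 0.308, 0.636]
contact_force: [-0.2, 0.0, -0.1]
opening: 0.001
```

```bash
python3 - <<'E'
from h import *
s=get_state();print(s["opening"],s["eef_pos"],s["contact_force"])
t=read_camera("top");d=read_camera("side")
a=cv2.resize(t[165:240,225:305],(400,375),interpolation=cv2.INTER_CUBIC);b=cv2.resize(d[165:240,225:305],(400,375),interpolation=cv2.INTER_CUBIC)
cv2.imwrite('pics/g1.png',np.hstack([a,b]))
E
```

```text
0.0009502758644072765 [0.48345627 0.00454818 0.07789728] [-0.24882768  0.02687135 -0.07067606]
```

View pics/g1.png

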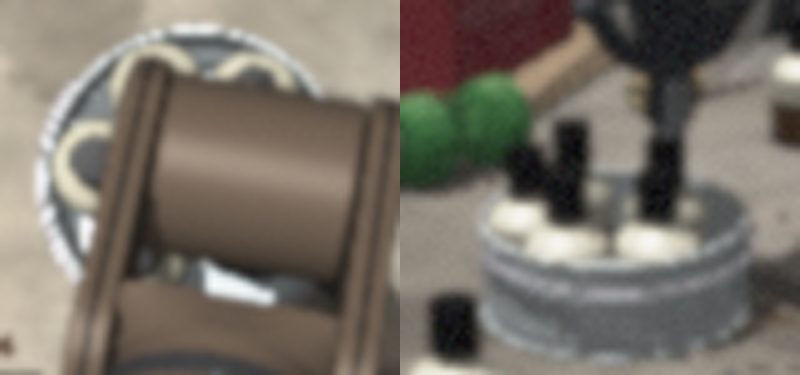

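```bash
python3 - <<'E'
from h import *
for n,X in {"tip":(.4835,.0045,.078),"cap":(.483,.005,.107),"capbot":(.483,.005,.079),"b3cap":(.4646,.065,.107),"b3bot":(.4646,.065,.079),"b2cap":(.5133,.0846,.107),"b0cap":(.5546,.0524,.107),"b1cap":(.548,.0004,.107),"tin":(.5054,.0315,.062)}.items():
    p=proj("side",X)[0];q=proj("top",X)[0];print(n,p.round(1),"crop",((p-[225,165])*5).round(0)+[400,0],"top",q.round(1))
d=read_camera("side");c=d[140:230,235:325];cv2.imwrite('pics/g2.png',cv2.resize(c,(600,600),interpolation=cv2.INTER_CUBIC))
E
```

```text
tip [278.5 200.2] crop [667. 176.] top [275.1 208.8]
cap [278.5 191.5] crop [667. 132.] top [274.9 208.4]
capbot [278.5 200. ] crop [668. 175.] top [274.9 209. ]
b3cap [276.7 198.2] crop [659. 166.] top [252.2 216. ]
b3bot [276.8 207.1] crop [659. 211.] top [252.8 216.4]
b2cap [258.9 198.4] crop [569. 167.] top [244.3 197.6]
b0cap [250.9 193.6] crop [530. 143.] top [256.2 181.7]
b1cap [259.9 188.8] crop [575. 119.] top [276.  183.7]
tin [268.7 207. ] crop [619. 210.] top [265.  201.5]
```

View pics/g2.png

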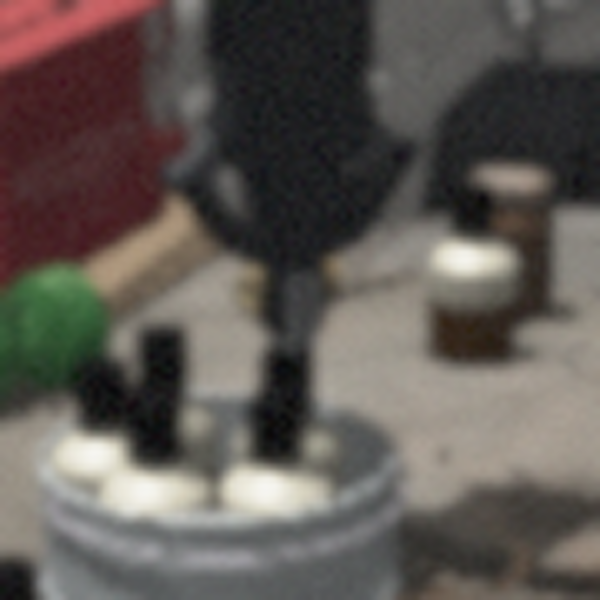

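```bash
python3 - <<'E'
from h import *
a=cv2.imread('pics/side0.png').max(2).astype(int);b=read_camera("side").max(2).astype(int)
for r in range(180,212):print(r,a[r,268:292],"|",b[r,268:292])
E
```

```text
180 [142 145 147 151 162 186 211 219 214 196 175 166 157 145 139 131 125 125
 125 122 123 122 129 136] | [153 154 147 141 131 114  82  51  32  38  42  42  48  50  52  76 104 130
 135 133 130 134 141 145]
181 [145 144 141 139 150 177 198 209 199 182 162 149 141 128 121 111 107 109
 114 118 119 118 120 121] | [159 158 149 141 135 120  87  55  36  43  55  51  58  55  58  69  92 110
 127 129 127 126 130 131]
182 [145 140 125 117 123 147 163 169 163 149 135 123 109 103  98  92  86  95
 102 113 105 105 107 109] | [155 148 141 123 116 104  79  52  38  46  61  65  63  64  62  62  79  93
 113 118 114 113 114 120]
183 [146 135 123 112 110 119 127 128 123 118 103  98  91  87  79  76  72  78
  91 102 101 100 109 115] | [157 146 130 120 106  92  65  45  35  42  61  69  64  62  59  58  68  84
 100 106 109 112 121 124]
184 [147 141 129 120 115 109 103  99  94  93  86  81  74  75  71  73  73  82
  99 111 116 117 121 131] | [159 151 137 131 117  96  68  40  40  45  61  65  64  64  61  56  69  88
 104 120 123 128 137 140]
185 [147 142 131 124 117 103  92  85  80  74  77  78  73  77  82  88  97 103
 11
[... 4727 characters left out ...]
32 128 103  73  53  46  41  46  52  68  99 125 133 126 114 100
  89  89  88  86  82  84]
209 [ 98 118 139 147 132 109  97  84  76  69  75  86 104 119 122 114 106  99
 100 108 113 114 115 117] | [104 125 148 155 139 121 106  93  79  76  82  90 106 116 115 109 100  90
  88  87  89  82  85  92]
210 [111 144 175 184 181 168 164 152 138 128 118 121 124 120 115 106  99  94
  99 109 114 119 121 130] | [114 157 187 201 194 182 178 165 150 136 130 128 130 124 114 102  94  89
  85  87  84  90  91 103]
211 [137 179 208 215 215 217 219 217 204 184 172 161 155 147 135 121 104  96
  99 110 119 129 140 143] | [143 191 218 226 228 229 229 226 218 200 182 173 166 154 142 125 109  85
  86  87  93 105 112 121]
```

servo_tool(
  deltas=[
    [[0, 0, 0.1, 0], [0, 0, 0.3, 0], [0, 0, 0.5, 0], [0, 0, 0.7, 0], [0, 0, 0.7, 0]],
  ],
)

```text
time: 6.3
eef_pos: [0.4859, 0.0041, 0.1518]
tcp_rot: [-0.31, 0.634, 0.307, 0.638]
contact_force: [1.7, -0.3, 0.6]
opening: -0.0
```

```bash
python3 - <<'E'
from h import *
s=get_state();p=s["eef_pos"];print(p,s["opening"])
d=read_camera("side");o=cv2.resize(d[120:220,225:345],None,fx=6,fy=6,interpolation=cv2.INTER_CUBIC)
for z in(0,.073):
    q=proj("side",p+[0,0,z])[0];print(q)
    x,y=((q-[224.5,119.5])*6).astype(int);cv2.line(o,(x-40,y),(x-20,y),(0,0,255),1);cv2.line(o,(x+20,y),(x+40,y),(0,0,255),1)
cv2.imwrite('pics/g3.png',o)
E
```

```text
[0.48592906 0.00407782 0.15180754] -0.00035791362149933454
[277.51873922 177.34941457]
[277.23930797 153.87326359]
```

View pics/g3.png

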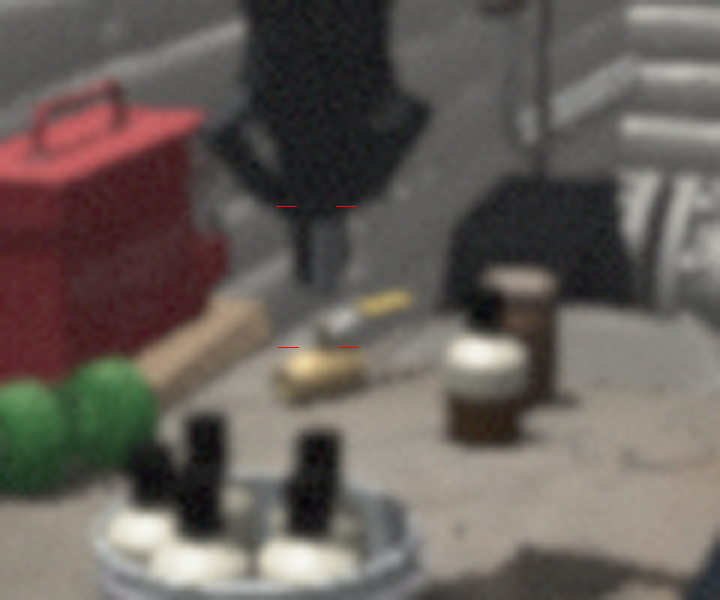

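servo_tool(
  deltas=[
    [[0, 0, 0, 0], [0, 0, 0, 0], [0, 0, -0.2, 0], [0, 0, -0.4, 0], [0, 0, -0.6, 0]],
  ],
  claw=0.15,
)

```text
time: 6.85
eef_pos: [0.4827, 0.0047, 0.0861]
tcp_rot: [-0.308, 0.637, 0.309, 0.636]
contact_force: [0.5, 0.5, -0.1]
opening: 0.571
```

servo_tool(
  deltas=[
    [[0, 0, -0.05, 0], [0, 0, -0.1, 0], [0, 0, -0.15, 0], [0, 0, -0.2, 0], [0, 0, -0.2, 0]],
  ],
)

```text
time: 7.35
eef_pos: [0.4833, 0.0045, 0.0676]
tcp_rot: [-0.308, 0.636, 0.308, 0.636]
contact_force: [0.2, 0.3, 0.2]
opening: 0.574
```

```bash
python3 - <<'E'
from h import *
s=get_state();p=s["eef_pos"];print(p,s["opening"],s["contact_force"])
d=read_camera("side");o=cv2.resize(d[140:230,225:335],None,fx=6,fy=6,interpolation=cv2.INTER_CUBIC)
cv2.imwrite('pics/g4.png',o)
E
```

```text
[0.48331927 0.00454277 0.06760928] 0.5741689393101422 [0.1833132  0.29944957 0.17325582]
```

View pics/g4.png

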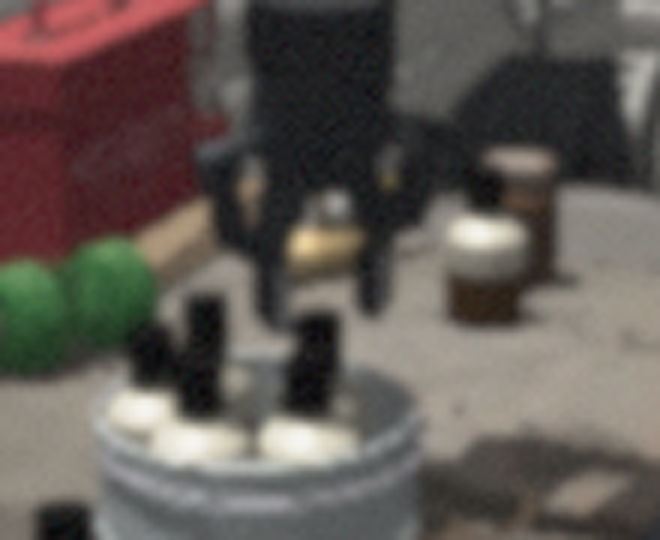

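servo_tool(
  deltas=[
    [[0, 0, -0.05, 0], [0, 0, -0.1, 0], [0, 0, -0.15, 0], [0, 0, -0.18, 0], [0, 0, -0.18, 0]],
  ],
)

```text
time: 7.9
eef_pos: [0.4829, 0.0046, 0.0491]
tcp_rot: [-0.308, 0.637, 0.309, 0.636]
contact_force: [0.2, -0.9, -0.0]
opening: 0.577
```

servo_tool(
  deltas=[
    [[0, 0, 0, 0], [0, 0, 0, 0], [0, 0, 0, 0], [0, 0, 0, 0], [0, 0, 0, 0]],
  ],
  claw=-1,
)

```text
time: 8.4
eef_pos: [0.4836, 0.0045, 0.05]
tcp_rot: [-0.308, 0.636, 0.308, 0.636]
contact_force: [0.8, -1.2, -0.0]
opening: 0.295
```

servo_tool(
  deltas=[
    [[0, 0, 0.03, 0], [0, 0, 0.05, 0], [0.03, 0.04, 0.05, 0], [0.07, 0.08, 0.05, 0], [0.11, 0.13, 0.05, 0]],
  ],
)

```text
time: 8.9
eef_pos: [0.4948, 0.0179, 0.0548]
tcp_rot: [-0.308, 0.636, 0.308, 0.636]
contact_force: [0.0, -0.4, -2.4]
opening: 0.289
```

servo_tool(
  deltas=[
    [[0.04, 0.05, 0, 0], [0.08, 0.1, 0, 0], [0.11, 0.135, 0, 0], [0.11, 0.135, 0, 0], [0.11, 0.135, 0, 0]],
  ],
)

```text
time: 9.4
eef_pos: [0.5054, 0.0311, 0.0547]
tcp_rot: [-0.308, 0.636, 0.308, 0.636]
contact_force: [0.1, -0.1, -0.5]
opening: 0.289
```

servo_tool(
  deltas=[
    [[0, 0, -0.01, 0], [0, 0, -0.02, 0], [0, 0, -0.03, 0], [0, 0, -0.04, 0], [0, 0, -0.05, 0]],
  ],
)

```text
time: 9.9
eef_pos: [0.5055, 0.0309, 0.0499]
tcp_rot: [-0.308, 0.636, 0.308, 0.636]
contact_force: [-0.4, 0.2, 3.8]
opening: 0.291
```

servo_tool(
  deltas=[
    [[0, 0, 0, 0], [0, 0, 0, 0], [0, 0, 0, 0], [0, 0, 0.2, 0], [0, 0, 0.4, 0]],
  ],
  claw=0.05,
)

```text
time: 10.4
eef_pos: [0.5047, 0.0311, 0.0896]
tcp_rot: [-0.308, 0.637, 0.309, 0.636]
contact_force: [0.1, -0.4, 1.2]
opening: 0.521
```

servo_tool(
  deltas=[
    [[0, 0, 0.2, 0], [0, 0, 0.4, 0], [0, 0, 0.6, 0], [0, 0.2, 0.8, 0], [0, 0.4, 0.8, 0]],
  ],
)

```text
time: 10.9
eef_pos: [0.5077, 0.0711, 0.1737]
tcp_rot: [-0.309, 0.634, 0.307, 0.639]
contact_force: [0.8, 0.2, 0.8]
opening: 0.523
```

servo_tool(
  deltas=[
    [[0, 0.2, 0, 0], [0, 0.4, 0, 0], [0, 0.6, 0, 0], [0, 0.8, 0, 0], [-0.03, 1, 0, 0]],
  ],
  claw=0.6,
)

```text
time: 11.4
eef_pos: [0.5025, 0.1719, 0.1699]
tcp_rot: [-0.308, 0.636, 0.308, 0.636]
contact_force: [0.7, -0.4, -0.7]
opening: 0.8
```

```bash
cat >> h.py <<'E'
from scipy.optimize import least_squares
A=np.linspace(0,2*np.pi,60,endpoint=False)
def hull(c,X,b=0.):
    P=[[X[0]+.013*np.cos(a),X[1]+.013*np.sin(a),b+z] for z in(.078,.104) for a in A]
    return cv2.convexHull(proj(c,P).astype(np.float32))
def hcen(c,X,b=0.):
    m=cv2.moments(hull(c,X,b));return np.array([m["m10"],m["m01"]])/m["m00"]
def darkin(im,c,X,b=0.,thr=95,pad=3):
    "centroid of the dark pixels near the predicted cap"
    h=hull(c,X,b).reshape(-1,2);lo=np.floor(h.min(0)-pad).astype(int);hi=np.ceil(h.max(0)+pad).astype(int)
    f=8;p=cv2.resize(im[lo[1]:hi[1]+1,lo[0]:hi[0]+1].max(2),None,fx=f,fy=f,interpolation=cv2.INTER_CUBIC)
    n,l,st,ce=cv2.connectedComponentsWithStats((p<thr).astype(np.uint8))
    i=1+np.argmax(st[1:,4]);return (ce[i]+.5)/f-.5+lo,st[i,2:4]/f,(hi-lo+1-2*pad)
def fit(im,X0,b=0.,c="top",**k):
    X=np.array(X0,float)[:2]
    for _ in range(3):
        uv,wh,_e=darkin(im,c,X,b,**k);X=least_squares(lambda x:hcen(c,x,b)-uv,X).x
    return X,wh,hull(c,X,b).reshape(-1,2).ptp(0) if hasattr(np.ndarray,'ptp') else np.ptp(hull(c,X,b).reshape(-1,2),0)
E
python3 - <<'E'
from h import *
t=cv2.imread('pics/top0.png');s=cv2.imread('pics/side0.png')
for n,X in(("L",(.49,.267)),("R",(.497,-.31))):
    for thr in(75,95):
        print(n,thr,"top",[np.round(v,4) for v in fit(t,X,thr=thr)],"side",[np.round(v,4) for v in fit(s,X,c="side",thr=thr)])
for X in((.5546,.0524),(.5481,.0004),(.5133,.0846),(.4646,.065),(.4831,.0048)):print("t0",fit(t,X,.003)[0].round(4))
t=read_camera("top");cv2.imwrite("pics/top1.png",t)
for X in((.5546,.0524),(.5481,.0004),(.5133,.0846),(.4646,.065),(.5054,.031)):print("t1",[np.round(v,4) for v in fit(t,X,.003)])
o=cv2.resize(t[150:250,170:310],None,fx=5.5,fy=5.5,interpolation=cv2.INTER_CUBIC);cv2.imwrite("pics/o1.png",o)
E
```

```text
Traceback (most recent call last):
  File "h.py", line 43, in fit
    return X,wh,hull(c,X,b).reshape(-1,2).ptp(0) if hasattr(np.ndarray,'ptp') else np.ptp(hull(c,X,b).reshape(-1,2),0)
                ^^^^^^^^^^^^^^^^^^^^^^^^^^^^^
AttributeError: `ptp` was removed from the ndarray class in NumPy 2.0. Use np.ptp(arr, ...) instead.
```

```bash
sed -i 's/    return X,wh,hull.*/    return X,wh,np.ptp(hull(c,X,b).reshape(-1,2),axis=0)/' h.py
python3 - <<'E'
from h import *
t=cv2.imread('pics/top0.png');s=cv2.imread('pics/side0.png')
for n,X in(("L",(.49,.267)),("R",(.497,-.31))):
    for thr in(75,95):
        print(n,thr,"top",[np.round(v,4) for v in fit(t,X,thr=thr)],"side",[np.round(v,4) for v in fit(s,X,c="side",thr=thr)])
for X in((.5546,.0524),(.5481,.0004),(.5133,.0846),(.4646,.065),(.4831,.0048)):print("t0",fit(t,X,.003)[0].round(4))
t=read_camera("top");cv2.imwrite("pics/top1.png",t)
for X in((.5546,.0524),(.5481,.0004),(.5133,.0846),(.4646,.065),(.5054,.031)):print("t1",[np.round(v,4) for v in fit(t,X,.003)])
o=cv2.resize(t[150:250,170:310],None,fx=5.5,fy=5.5,interpolation=cv2.INTER_CUBIC);cv2.imwrite("pics/o1.png",o)
E
```

```text
L 75 top [array([0.4903, 0.2625]), array([6.125, 7.75 ]), array([12.2154, 10.3758], dtype=float32)] side [array([0.4898, 0.2793]), array([10.5  , 13.375]), array([10.9594, 13.7448], dtype=float32)]
L 95 top [array([0.4909, 0.268 ]), array([11.75 ,  8.625]), array([12.2702, 10.3806], dtype=float32)] side [array([0.4899, 0.2791]), array([12.  , 14.25]), array([10.9568, 13.7407], dtype=float32)]
R 75 top [array([ 0.498 , -0.3133]), array([11.875,  9.125]), array([12.799 , 10.5549], dtype=float32)] side [array([ 0.5198, -0.3626]), array([14., 16.]), array([6.6326, 8.0294], dtype=float32)]
R 95 top [array([ 0.4979, -0.3136]), array([12.625, 10.   ]), array([12.8014, 10.5541], dtype=float32)] side [array([ 0.5077, -0.3354]), array([15., 16.]), array([6.7624, 8.2002], dtype=float32)]
t0 [0.5529 0.0504]
t0 [ 5.48e-01 -3.00e-04]
t0 [0.5114 0.0823]
t0 [0.4636 0.064 ]
t0 [0.483  0.0045]
t1 [array([0.5518, 0.0498]), array([7.875, 8.625]), array([10.1663, 10.9185], dtype=float32)]
t1 [array([ 0.5473, -0.001 ]), array([8.5, 9.5]), array([ 9.8759, 10.8899], dtype=float32)]
t1 [array([0.5096, 0.083 ]), array([8.   , 8.375]), array([10.4945, 10.5738], dtype=float32)]
t1 [array([0.4563, 0.0807]), array([18.25, 16.75]), array([10.4958, 10.1449], dtype=float32)]
t1 [array([0.5022, 0.0281]), array([7.875, 8.25 ]), array([ 9.9803, 10.5221], dtype=float32)]
```

View pics/o1.png

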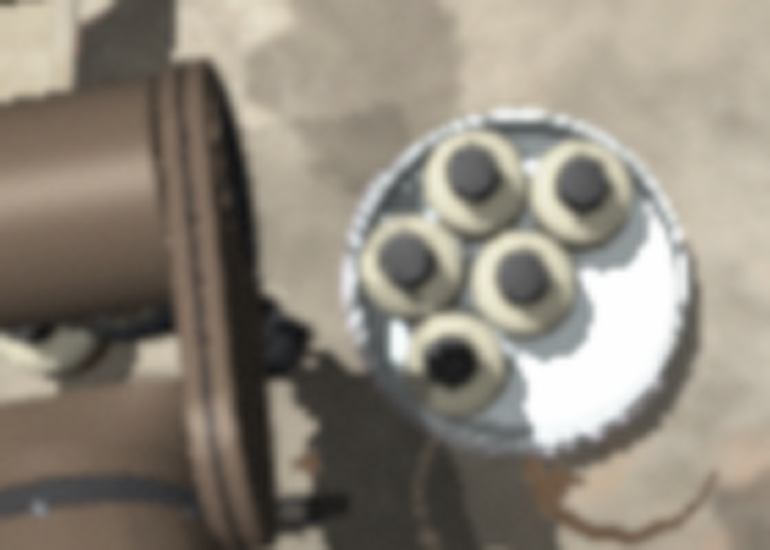

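```bash
python3 - <<'E'
from h import *
t=cv2.imread('pics/top1.png')
P=[]
for p in((474,173),(583,185),(409,263),(452,362),(523,277)):
    c,wh,X=dark(t,np.array(p)/5.5+[170-.4,150-.4],r=7,z=.1)
    if wh.max()>12:
        q=cv2.resize(t[208:224,244:260].max(2),None,fx=8,fy=8,interpolation=cv2.INTER_CUBIC)
        m=(q<55).astype(np.uint8);n,l,st,ce=cv2.connectedComponentsWithStats(m);i=1+np.argmax(st[1:,4]);c=(ce[i]+.5)/8-.5+[244,208];wh=st[i,2:4]/8;X=back("top",c,.1)[0]
    P.append(X[:2]);print(c.round(1),wh.round(1),X.round(4))
P=np.array(P);print(np.linalg.norm(P[:4]-P[4],axis=1).round(4),np.linalg.norm(np.diff(P[[1,0,2,3]],axis=0),axis=1).round(4))
f=least_squares(lambda c:np.linalg.norm(P[:4]-c,axis=1)-.0535,P[4]).x;print("ring centre",f.round(4))
d=P-f;a=np.degrees(np.arctan2(d[:,1],d[:,0]));print(a.round(1),np.hypot(*d.T).round(4))
E
```

```text
[256.4 182.1] [ 9. 10.] [0.5544 0.0522 0.1   ]
[276. 184.] [ 9.4 10.4] [5.481e-01 4.000e-04 1.000e-01]
[244.3 198.2] [10.1 11.2] [0.5124 0.0852 0.1   ]
[251.8 216.1] [8.1 7.4] [0.4647 0.0665 0.1   ]
[265.3 200.9] [9.  9.6] [0.5038 0.0299 0.1   ]
[0.0553 0.0532 0.056  0.0536] [0.0522 0.0533 0.0513]
ring centre [0.5051 0.032 ]
[  22.4  -36.2   82.1  139.5 -121.8] [0.0533 0.0534 0.0537 0.0532 0.0024]
```

servo_tool(
  deltas=[
    [[-0.02, 0.2, 0, 0], [-0.05, 0.4, 0, 0], [-0.07, 0.6, 0, 0], [-0.1, 0.8, 0, 0], [-0.12, 0.98, 0, 0]],
  ],
)

```text
time: 11.95
eef_pos: [0.4903, 0.2696, 0.1698]
tcp_rot: [-0.308, 0.636, 0.308, 0.636]
contact_force: [2.0, 0.9, 0.6]
opening: 0.802
```

servo_tool(
  deltas=[
    [[0, 0, -0.2, 0], [0, 0, -0.4, 0], [0, 0, -0.6, 0], [0, 0, -0.8, 0], [0, 0, -1, 0]],
  ],
)

```text
time: 12.45
eef_pos: [0.4905, 0.2688, 0.0691]
tcp_rot: [-0.308, 0.636, 0.308, 0.636]
contact_force: [-0.0, -0.3, 0.1]
opening: 0.799
```

servo_tool(
  deltas=[
    [[0, 0, -0.1, 0], [0, 0, -0.2, 0], [0, 0, -0.24, 0], [0, 0, -0.24, 0], [0, 0, -0.24, 0]],
  ],
)

```text
time: 12.95
eef_pos: [0.4911, 0.2692, 0.0466]
tcp_rot: [-0.308, 0.636, 0.308, 0.637]
contact_force: [0.3, 0.3, -0.2]
opening: 0.802
```

servo_tool(
  deltas=[
    [[0, 0, 0, 0], [0, 0, 0, 0], [0, 0, 0, 0], [0, 0, 0, 0], [0, 0, 0, 0]],
  ],
  claw=-1,
)

```text
time: 13.45
eef_pos: [0.4908, 0.2692, 0.0463]
tcp_rot: [-0.308, 0.636, 0.308, 0.637]
contact_force: [0.5, -0.0, 2.2]
opening: 0.292
```

```bash
python3 - <<'E'
from h import *
s=get_state();print(s["opening"],s["eef_pos"],s["contact_force"])
b=read_camera("side");cv2.imwrite("pics/side2.png",b)
a=cv2.imread('pics/side0.png')
print(fit(a,(.49,.278),c="side",thr=75)[0],proj("side",[(.49,.27,0),(.49,.27,.056)]))
x=np.hstack([cv2.resize(i[190:290,190:290],(380,380),interpolation=cv2.INTER_CUBIC) for i in(a,b)]);cv2.imwrite("pics/s2.png",x)
E
```

```text
0.2922287991266508 [0.49078461 0.269155   0.04627259] [ 0.460794   -0.03348382  2.22413036]
[0.4897773  0.27930411] [[238.85466171 260.35870908]
 [237.73997498 241.07912866]]
```

servo_tool(
  deltas=[
    [[0, 0, 0.1, 0], [0, 0, 0.3, 0], [0, 0, 0.5, 0], [0, 0, 0.75, 0], [0, 0, 1, 0]],
  ],
)

```text
time: 14.0
eef_pos: [0.4897, 0.2688, 0.1465]
tcp_rot: [-0.308, 0.637, 0.308, 0.636]
contact_force: [0.3, 0.3, -1.5]
opening: 0.292
```

servo_tool(
  deltas=[
    [[0, -0.05, 0.2, 0], [0, -0.15, 0.25, 0], [0, -0.35, 0.25, 0], [0, -0.55, 0.25, 0], [-0.05, -0.75, 0.25, 0]],
  ],
)

```text
time: 14.5
eef_pos: [0.4847, 0.1926, 0.1697]
tcp_rot: [-0.308, 0.637, 0.308, 0.636]
contact_force: [-0.1, -0.3, -1.1]
opening: 0.293
```

servo_tool(
  deltas=[
    [[-0.05, -0.2, 0, 0], [-0.1, -0.4, 0, 0], [-0.15, -0.6, 0, 0], [-0.2, -0.8, 0, 0], [-0.25, -1, 0, 0]],
  ],
)

```text
time: 15.0
eef_pos: [0.4591, 0.0928, 0.1695]
tcp_rot: [-0.308, 0.637, 0.309, 0.636]
contact_force: [-0.4, 0.6, -1.6]
opening: 0.292
```

servo_tool(
  deltas=[
    [[-0.02, -0.2, 0, 0], [-0.05, -0.4, 0, 0], [-0.05, -0.6, 0, 0], [-0.05, -0.73, 0, 0], [-0.05, -0.8, 0, 0]],
  ],
)

```text
time: 15.5
eef_pos: [0.4548, 0.013, 0.1701]
tcp_rot: [-0.308, 0.637, 0.308, 0.636]
contact_force: [0.5, -0.2, -1.8]
opening: 0.289
```

servo_tool(
  deltas=[
    [[0, 0, 0, 0], [0, 0, 0, 0], [0, 0, 0, 0], [0, 0, 0, 0], [0, 0, 0, 0]],
  ],
)

```text
time: 16.0
eef_pos: [0.4554, 0.0145, 0.1708]
tcp_rot: [-0.309, 0.636, 0.309, 0.636]
contact_force: [0.4, -0.2, -1.0]
opening: 0.29
```

```bash
python3 - <<'E'
from h import *
s=get_state();print(s["opening"],s["eef_pos"],s["contact_force"])
b=read_camera("side");cv2.imwrite("pics/side3.png",b);p=s["eef_pos"]
# held bottle body: columns of bright/brown silhouette
for z in(.06,.045,.02):
    q=proj("side",[(p[0],p[1],p[2]-.046+z)])[0];r=int(round(q[1]));u=int(q[0]);print(q.round(1),b[r,u-14:u+15].max(1))
cv2.imwrite("pics/s3.png",cv2.resize(b[120:230,225:335],None,fx=5,fy=5,interpolation=cv2.INTER_CUBIC))
E
```

```text
0.2904588326814105 [0.45541974 0.01447299 0.17078891] [ 0.44997185 -0.16837466 -1.03018523]
[285.6 168.6] [ 93  90  88  88  86  85  88  90  88  90  94 108 149 207 225 223 215 191
 161 147 134 114  96  87  91  86  79  61  42]
[285.6 173.5] [ 86  85  85  87  99 101  99  91  94  94  97 106 123 139 139 134 124 116
 108  98  95  92  90  94 103 108 111 110 109]
[285.7 181.5] [148 162 187 210 214 189 144  88  62  52  43  43  45  41  48  46  43  40
  44  42  40  46  70  97 113 121 129 136 141]
```

View pics/s3.png

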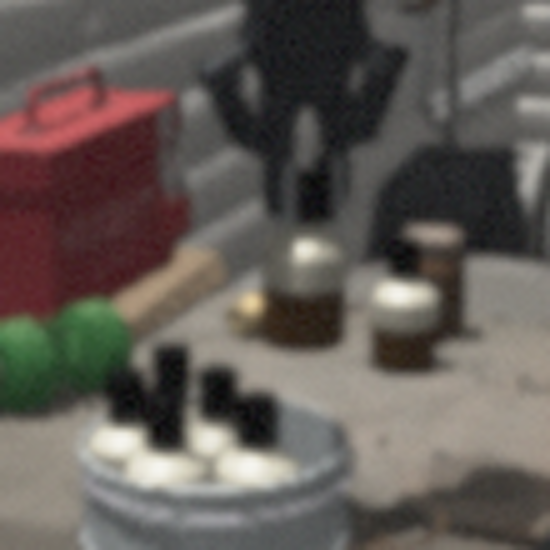

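servo_tool(
  deltas=[
    [[0.005, -0.01, -0.1, 0], [0.005, -0.01, -0.2, 0], [0.005, -0.01, -0.3, 0], [0.005, -0.01, -0.4, 0], [0.005, -0.01, -0.45, 0]],
  ],
)

```text
time: 16.55
eef_pos: [0.4549, 0.0132, 0.1239]
tcp_rot: [-0.308, 0.637, 0.309, 0.636]
contact_force: [-0.3, -0.6, -1.5]
opening: 0.292
```

servo_tool(
  deltas=[
    [[0, 0, -0.06, 0], [0, 0, -0.12, 0], [0, 0, -0.18, 0], [0, 0, -0.24, 0], [0, 0, -0.3, 0]],
  ],
)

```text
time: 17.05
eef_pos: [0.4563, 0.013, 0.0957]
tcp_rot: [-0.308, 0.636, 0.308, 0.637]
contact_force: [-0.4, 0.5, 0.2]
opening: 0.294
```

servo_tool(
  deltas=[
    [[0, 0, -0.05, 0], [0, 0, -0.1, 0], [0, 0, -0.15, 0], [0, 0, -0.2, 0], [0, 0, -0.25, 0]],
  ],
)

```text
time: 17.55
eef_pos: [0.4569, 0.013, 0.071]
tcp_rot: [-0.309, 0.636, 0.308, 0.637]
contact_force: [2.6, 0.6, 1.1]
opening: 0.285
```

servo_tool(
  deltas=[
    [[0, 0, -0.05, 0], [0, 0, -0.1, 0], [0, 0, -0.14, 0], [0, 0, -0.17, 0], [0, 0, -0.19, 0]],
  ],
)

```text
time: 18.05
eef_pos: [0.4575, 0.013, 0.0524]
tcp_rot: [-0.309, 0.635, 0.308, 0.638]
contact_force: [5.1, 1.2, 2.8]
opening: 0.289
```

servo_tool(
  deltas=[
    [[0.01, 0.003, 0, 0], [0.02, 0.005, -0.01, 0], [0.025, 0.007, -0.02, 0], [0.025, 0.007, -0.03, 0], [0.025, 0.007, -0.035, 0]],
  ],
)

```text
time: 18.55
eef_pos: [0.4581, 0.0135, 0.0491]
tcp_rot: [-0.308, 0.637, 0.309, 0.636]
contact_force: [-1.4, 0.3, 9.7]
opening: 0.291
```

servo_tool(
  deltas=[
    [[0, 0, 0, 0], [0, 0, 0, 0], [0, 0, 0, 0], [0, 0, 0.1, 0], [0, 0, 0.3, 0]],
  ],
  claw=0.05,
)

```text
time: 19.05
eef_pos: [0.4565, 0.014, 0.0772]
tcp_rot: [-0.307, 0.638, 0.309, 0.635]
contact_force: [0.1, 1.2, -0.3]
opening: 0.528
```

servo_tool(
  deltas=[
    [[0, 0, 0.2, 0], [0, 0, 0.4, 0], [0, -0.1, 0.6, 0], [0, -0.3, 0.8, 0], [0, -0.5, 0.9, 0]],
  ],
)

```text
time: 19.55
eef_pos: [0.4592, -0.0369, 0.1711]
tcp_rot: [-0.31, 0.635, 0.308, 0.637]
contact_force: [0.9, -0.0, -0.2]
opening: 0.522
```

servo_tool(
  deltas=[
    [[0.04, -0.2, 0, 0], [0.08, -0.4, 0, 0], [0.12, -0.6, 0, 0], [0.16, -0.8, 0, 0], [0.2, -1, 0, 0]],
  ],
  claw=0.4,
)

```text
time: 20.05
eef_pos: [0.4783, -0.1371, 0.1689]
tcp_rot: [-0.308, 0.636, 0.308, 0.636]
contact_force: [-0.3, 0.3, 1.0]
opening: 0.7
```

servo_tool(
  deltas=[
    [[0.04, -0.2, 0, 0], [0.08, -0.4, 0, 0], [0.12, -0.6, 0, 0], [0.16, -0.8, 0, 0], [0.2, -1, 0, 0]],
  ],
)

```text
time: 20.55
eef_pos: [0.4987, -0.2376, 0.1685]
tcp_rot: [-0.308, 0.636, 0.308, 0.636]
contact_force: [0.9, 0.2, 0.5]
opening: 0.699
```

servo_tool(
  deltas=[
    [[0, -0.2, 0, 0], [0, -0.4, 0, 0], [0, -0.6, 0, 0], [0, -0.77, 0, 0], [0, -0.77, 0, 0]],
  ],
)

```text
time: 21.05
eef_pos: [0.4982, -0.3157, 0.1683]
tcp_rot: [-0.308, 0.637, 0.307, 0.637]
contact_force: [-0.6, 0.3, 0.2]
opening: 0.7
```

```bash
python3 - <<'E'
from h import *
s=get_state();print(s["opening"],s["eef_pos"],s["contact_force"])
t=read_camera("top");cv2.imwrite("pics/top2.png",t)
for thr in(80,110):
  P=[]
  for X in((.5544,.0522),(.5481,.0004),(.5124,.0852),(.4647,.0665),(.5045,.031),(.457,.013)):
    P.append(fit(t,X,.003,thr=thr)[0])
  P=np.array(P);print(P.round(4).tolist())
  for c in(4,5):print(np.linalg.norm(P-P[c],axis=1).round(4))
o=cv2.resize(t[155:245,220:315],None,fx=6,fy=6,interpolation=cv2.INTER_CUBIC);cv2.imwrite("pics/o2.png",o)
E
```

```text
0.7003406793778117 [ 0.49822287 -0.31565199  0.1683186 ] [-0.61274941  0.26219812  0.23446684]
[[0.55, 0.0489], [0.5439, -0.0016], [0.5099, 0.0802], [0.4611, 0.0609], [0.5011, 0.0272], [0.454, 0.0106]]
[0.0535 0.0516 0.0537 0.0524 0.     0.05  ]
[0.1034 0.0908 0.0893 0.0509 0.05   0.    ]
[[0.5551, 0.0526], [0.5487, 0.0004], [0.5136, 0.0848], [0.4648, 0.0651], [0.5059, 0.0305], [0.4569, 0.0137]]
[0.0539 0.0523 0.0548 0.0538 0.     0.0518]
[0.1056 0.0927 0.0909 0.052  0.0518 0.    ]
```

View pics/o2.png

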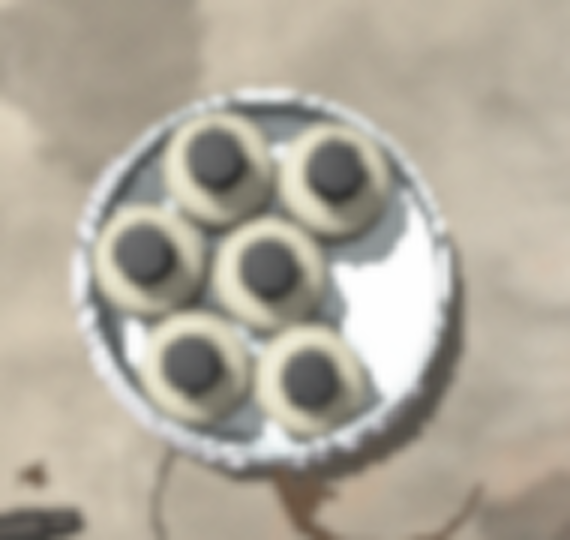

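servo_tool(
  deltas=[
    [[0, 0.025, -0.2, 0], [0, 0.025, -0.4, 0], [0, 0.025, -0.6, 0], [0, 0.025, -0.8, 0], [0, 0.025, -1, 0]],
  ],
)

```text
time: 21.6
eef_pos: [0.4985, -0.3097, 0.0676]
tcp_rot: [-0.308, 0.636, 0.309, 0.636]
contact_force: [0.0, 0.2, 0.0]
opening: 0.7
```

servo_tool(
  deltas=[
    [[0, 0, -0.1, 0], [0, 0, -0.2, 0], [0, 0, -0.22, 0], [0, 0, -0.22, 0], [0, 0, -0.22, 0]],
  ],
)

```text
time: 22.1
eef_pos: [0.4991, -0.3112, 0.0474]
tcp_rot: [-0.309, 0.636, 0.308, 0.637]
contact_force: [0.9, -0.0, 0.4]
opening: 0.705
```

servo_tool(
  deltas=[
    [[0, 0, 0, 0], [0, 0, 0, 0], [0, 0, 0, 0], [0, 0, 0, 0], [0, 0, 0, 0]],
  ],
  claw=-1,
)

```text
time: 22.6
eef_pos: [0.4988, -0.3111, 0.047]
tcp_rot: [-0.309, 0.636, 0.308, 0.637]
contact_force: [-1.1, 0.8, 2.1]
opening: 0.287
```

servo_tool(
  deltas=[
    [[0, 0, 0.1, 0], [0, 0, 0.3, 0], [0, 0, 0.5, 0], [0, 0, 0.75, 0], [0, 0, 1, 0]],
  ],
)

```text
time: 23.1
eef_pos: [0.4979, -0.3103, 0.1469]
tcp_rot: [-0.308, 0.637, 0.309, 0.636]
contact_force: [0.6, -0.1, -0.9]
opening: 0.291
```

servo_tool(
  deltas=[
    [[0, 0.1, 0.2, 0], [0, 0.3, 0.23, 0], [0, 0.5, 0.23, 0], [0, 0.75, 0.23, 0], [0, 1, 0.23, 0]],
  ],
)

```text
time: 23.6
eef_pos: [0.497, -0.2077, 0.167]
tcp_rot: [-0.307, 0.637, 0.31, 0.636]
contact_force: [0.5, 0.6, -1.4]
opening: 0.29
```

servo_tool(
  deltas=[
    [[0, 0.2, 0, 0], [0, 0.4, 0, 0], [0, 0.6, 0, 0], [0, 0.8, 0, 0], [0, 1, 0, 0]],
  ],
)

```text
time: 24.1
eef_pos: [0.4966, -0.1079, 0.1669]
tcp_rot: [-0.307, 0.637, 0.31, 0.635]
contact_force: [0.2, 0.0, -0.2]
opening: 0.291
```

servo_tool(
  deltas=[
    [[0, 0.2, 0, 0], [0, 0.4, 0, 0], [0, 0.6, 0, 0], [0, 0.8, 0, 0], [0, 0.9, 0, 0]],
  ],
)

```text
time: 24.6
eef_pos: [0.4964, -0.0179, 0.1671]
tcp_rot: [-0.308, 0.637, 0.31, 0.635]
contact_force: [-0.3, 0.3, -1.4]
opening: 0.294
```

servo_tool(
  deltas=[
    [[0, 0, 0, 0], [0, 0, -0.1, 0], [0, 0, -0.2, 0], [0, 0, -0.3, 0], [0, 0, -0.3, 0]],
  ],
)

```text
time: 25.1
eef_pos: [0.4967, -0.0209, 0.1366]
tcp_rot: [-0.307, 0.638, 0.309, 0.635]
contact_force: [0.7, 0.3, -1.2]
opening: 0.289
```

servo_tool(
  deltas=[
    [[0.02, 0, -0.06, 0], [0.02, 0, -0.12, 0], [0.02, 0, -0.16, 0], [0.02, 0, -0.16, 0], [0.02, 0, -0.16, 0]],
  ],
)

```text
time: 25.6
eef_pos: [0.5005, -0.0208, 0.1234]
tcp_rot: [-0.308, 0.636, 0.308, 0.636]
contact_force: [-0.6, -0.1, -1.1]
opening: 0.293
```

servo_tool(
  deltas=[
    [[0, 0, 0, 0], [0, 0, -0.03, 0], [0, 0, -0.06, 0], [0, 0, -0.09, 0], [0, 0, -0.09, 0]],
  ],
)

```text
time: 26.1
eef_pos: [0.4999, -0.0206, 0.1136]
tcp_rot: [-0.308, 0.637, 0.309, 0.636]
contact_force: [-0.1, 0.3, -1.8]
opening: 0.29
```

servo_tool(
  deltas=[
    [[-0.01, -0.003, -0.05, 0], [-0.01, -0.003, -0.1, 0], [-0.01, -0.003, -0.15, 0], [-0.01, -0.003, -0.2, 0], [-0.01, -0.003, -0.25, 0]],
  ],
)

```text
time: 26.6
eef_pos: [0.5051, -0.0203, 0.0954]
tcp_rot: [-0.309, 0.632, 0.306, 0.641]
contact_force: [3.0, 5.7, 0.9]
opening: 0.288
```

servo_tool(
  deltas=[
    [[0, 0, -0.04, 0], [0, 0, -0.08, 0], [0, 0, -0.12, 0], [0, 0, -0.16, 0], [0, 0, -0.2, 0]],
  ],
)

```text
time: 27.1
eef_pos: [0.5004, -0.0191, 0.0699]
tcp_rot: [-0.307, 0.635, 0.309, 0.638]
contact_force: [1.1, 6.5, 3.4]
opening: 0.288
```

servo_tool(
  deltas=[
    [[0, 0.01, 0, 0], [0, 0.015, -0.03, 0], [0, 0.015, -0.06, 0], [0, 0.015, -0.09, 0], [0, 0.015, -0.12, 0]],
  ],
)

```text
time: 27.6
eef_pos: [0.4998, -0.0187, 0.0574]
tcp_rot: [-0.307, 0.636, 0.309, 0.637]
contact_force: [1.1, 6.3, 3.2]
opening: 0.289
```

servo_tool(
  deltas=[
    [[0, 0.01, 0, 0], [0, 0.015, -0.02, 0], [0, 0.015, -0.04, 0], [0, 0.015, -0.06, 0], [0, 0.015, -0.08, 0]],
  ],
)

```text
time: 28.1
eef_pos: [0.4993, -0.0184, 0.0496]
tcp_rot: [-0.308, 0.637, 0.308, 0.636]
contact_force: [-3.4, 2.1, 12.2]
opening: 0.29
```

servo_tool(
  deltas=[
    [[0, 0, 0, 0], [0, 0, -0.01, 0], [0, 0, -0.01, 0], [0, 0, -0.01, 0], [0, 0, -0.01, 0]],
  ],
)

```text
time: 28.6
eef_pos: [0.4996, -0.0184, 0.0497]
tcp_rot: [-0.309, 0.637, 0.308, 0.636]
contact_force: [-3.5, 1.6, 9.1]
opening: 0.294
```

servo_tool(
  deltas=[
    [[0, 0, 0, 0], [0, 0, 0, 0], [0, 0, 0, 0], [0, 0, 0.1, 0], [0, 0, 0.3, 0]],
  ],
  claw=0.05,
)

```text
time: 29.1
eef_pos: [0.4979, -0.0178, 0.0772]
tcp_rot: [-0.307, 0.638, 0.309, 0.635]
contact_force: [-0.2, 0.3, -0.1]
opening: 0.523
```

servo_tool(
  deltas=[
    [[0, 0, 0.2, 0], [0, 0, 0.4, 0], [0, -0.1, 0.6, 0], [0, -0.3, 0.8, 0], [0, -0.5, 0.9, 0]],
  ],
)

```text
time: 29.6
eef_pos: [0.5005, -0.0688, 0.1713]
tcp_rot: [-0.31, 0.635, 0.308, 0.637]
contact_force: [1.1, 0.0, -0.3]
opening: 0.528
```

servo_tool(
  deltas=[
    [[0, -0.2, 0, 0], [0, -0.4, 0, 0], [0, -0.6, 0, 0], [0, -0.8, 0, 0], [0, -1, 0, 0]],
  ],
)

```text
time: 30.1
eef_pos: [0.4994, -0.169, 0.169]
tcp_rot: [-0.309, 0.636, 0.308, 0.636]
contact_force: [-0.3, -0.2, -0.3]
opening: 0.53
```

servo_tool(
  deltas=[
    [[-0.1, -0.2, 0, 0], [-0.2, -0.4, 0, 0], [-0.3, -0.6, 0, 0], [-0.4, -0.8, 0, 0], [-0.4, -1, 0, 0]],
  ],
)

```text
time: 30.6
eef_pos: [0.4587, -0.269, 0.1688]
tcp_rot: [-0.308, 0.636, 0.308, 0.636]
contact_force: [0.6, -0.1, -0.5]
opening: 0.521
```

```bash
python3 - <<'E'
from h import *
s=get_state();print(s["time"],s["eef_pos"],s["contact_force"])
t=read_camera("top");d=read_camera("side");cv2.imwrite("pics/top3.png",t)
P=np.array([fit(t,X,.003,thr=110)[0] for X in((.5551,.0526),(.5487,.0004),(.5136,.0848),(.4648,.0651),(.4569,.0137),(.499,-.0195),(.5059,.0305))])
print(P.round(4).tolist())
c=least_squares(lambda c:np.linalg.norm(P[:6]-c,axis=1)-.0535,P[6]).x;print("centre",c,np.linalg.norm(P-c,axis=1).round(4))
for q in("brown_jar","ptfe_tape","marker_pen","tin"):print(q,[(np.round(x["at"],3).tolist(),round(x["p"],2)) for x in recognise("top",q)[:1]])
a=cv2.resize(t[160:240,220:310],(400,400*80//90),interpolation=cv2.INTER_CUBIC);b=cv2.resize(d[170:250,225:315],(400,400*80//90),interpolation=cv2.INTER_CUBIC)
cv2.imwrite("pics/f.png",np.hstack([a,b]))
E
```

```text
30.6 [ 0.45871951 -0.26902284  0.16884113] [ 0.5565183  -0.12700369 -0.49289967]
[[0.5547, 0.0517], [0.5483, -0.0002], [0.5136, 0.0845], [0.4645, 0.0649], [0.4568, 0.0136], [0.4962, -0.0203], [0.5056, 0.0299]]
centre [0.50606921 0.03190305] [0.0525 0.0531 0.0532 0.053  0.0525 0.0531 0.002 ]
brown_jar []
ptfe_tape [([0.479, 0.408, 0.012], 0.82)]
marker_pen [([0.395, 0.199, 0.017], 0.8)]
tin [([0.5, 0.041, 0.023], 0.67)]
```

View pics/f.png

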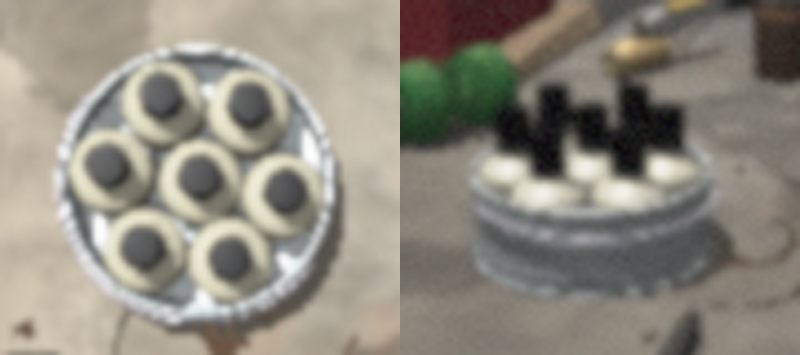

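```bash
python3 - <<'E'
from h import *
d=read_camera("side").max(2).astype(float)
for n,X in {"S2":(.4970,-.0203),"b1":(.5483,-.0002),"b0":(.5547,.0517)}.items():
    q,q2=proj("side",[(*X,.107),(*X,.079)]);u=int(round(q[0]));r=int(round(q[1]))
    col=d[r-6:r+3,u-1:u+2].mean(1)
    def cen(v):
        w=np.clip(95-d[int(round(v)),u-7:u+8],0,None);return (w*np.arange(u-7,u+8)).sum()/w.sum()
    print(n,q.round(1),"half-dark row",np.interp(-85,-col,np.arange(r-6,r+3)).round(2),"axis cols",[round(cen(v),2) for v in np.linspace(q[1]+2,q2[1]-1,4)],q2.round(1))
print([(np.round(x["at"],3).tolist(),round(x["p"],2)) for x in recognise("side","brown_jar")[:2]])
E
```

```text
S2 [277.3 188.6] half-dark row 184.44 axis cols [np.float64(277.0), np.float64(277.13), np.float64(278.32), np.float64(278.51)] [277.4 196.9]
b1 [259.9 188.7] half-dark row 188.45 axis cols [np.float64(259.04), np.float64(259.73), np.float64(260.84), np.float64(260.88)] [260.2 197.1]
b0 [251.  193.5] half-dark row 187.0 axis cols [np.float64(250.92), np.float64(250.97), np.float64(251.69), np.float64(252.64)] [251.3 202.1]
[([0.498, -0.373, 0.053], 0.78), ([0.476, 0.106, 0.032], 0.34)]
```

```bash
python3 - <<'E'
from h import *
d=read_camera("side").max(2).astype(int)
print(d[180:194,272:284]);print(d[180:194,255:267])
E
```

```text
[[165 186 212 221 217 198 177 164 154 149 137 131]
 [151 180 200 208 202 178 161 148 142 129 122 112]
 [125 149 167 169 163 151 134 121 111 105  98  88]
 [112 119 128 131 125 115 107  96  88  82  81  79]
 [116 111 104 100  97  90  87  83  77  77  75  73]
 [120 104  92  86  81  78  72  74  76  74  81  88]
 [113 100  84  77  75  81  83  86  90  95 108 118]
 [114  96  74  66  71  90  98 105 110 123 133 144]
 [130 106  74  63  61  74  93 101 116 132 146 151]
 [134 113  76  54  46  54  63  73  97 124 145 150]
 [136 109  71  41  21  34  33  46  76 114 140 152]
 [138 107  69  35  19  19  18  39  64 105 131 141]
 [132 105  66  31  17  23  23  27  60  91 114 120]
 [118 101  67  33  25  24  14  29  47  72  84  87]]
[[141 128 115 111 111 112 106 101 108 112 121 131]
 [123 106 103 103 104 106 105 104 115 128 134 140]
 [109 102 102 100 103 102 106 117 129 141 145 148]
 [101 102 103 102 105 117 123 136 143 151 153 150]
 [ 94  98 103 106 116 131 139 146 149 151 153 150]
 [ 94  99 109 120 127 138 141 143 148 146 148 149]
 [100 109 119 130 134 136 138 139 139 143 144 142]
 [113 120 123 123 126 126 126 131 136 140 141 139]
 [122 115 106  98  98 102 106 118 132 142 142 143]
 [117  97  73  62  63  62  76  94 122 141 149 147]
 [113  71  46  43  35  34  43  75 110 135 147 148]
 [111  68  37  16  27  24  30  64  98 128 140 140]
 [104  65  33  16  25  13  27  54  93 114 123 115]
 [101  64  37  15  12  16  18  47  75  90  95  87]]
```

```bash
python3 -c "
from plant import *
print(sign_off(),get_state()['time'])"
```

```text
the job is handed in; nothing more can be done
the job is handed in; nothing more can be done
```

The job is handed in, and all seven bottles should be standing in the tin, one in the middle and six round it. I nested the loose bottle in the middle, then lowered the left and right bench bottles into the two free places. It took about 31 s of the 61 s allowed.

**Last checks that passed:**
- **Bottles:** the six outer caps measure 52–53 mm from the fitted centre of the ring. The middle cap is 2 mm from it.
- **Height:** the last bottle's cap top is level with that of the neighbour I compared it with, which suggests it is on the floor. The wrist force rose to about 10 N as both bench bottles touched down.
- **Bystanders:** the tape and pen read within about 4 mm of where they started.

**Checks that failed or disagreed:**
- **Tool height:** the real fingertips sit about 30 mm above the reported height. The first grasp of the loose bottle closed above its cap because of this, moving nothing, and I corrected for it from then on.
- **Last insertion:** the last bottle rubbed the tin wall, with about 6 N sideways. Its cap now measures about 3 mm from where I let it go, up against its neighbours.
- **Tin:** the network's reading moved by about 6 mm in x and 11 mm in y, and its own error is at least that large. The bottles that should not have moved stayed within 1 mm, so I take the tin as still.
- **Jar:** the arm hid it from the top camera at the end. The side camera put it about 15 mm from its first reading there, within the 3 cm limit, and nothing came near it.

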